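# Extend the shelf brush and take it from its rack

## Task

Get the telescoping shelf brush ready for dusting the top shelf: while it lies in its rack, press the button on the side of the hand grip, pull the grip straight out past the first stop to the second (fully out), and let the button spring back so that the handle locks there. Then take the brush by its outer tube, lift it level, a hand's width straight up out of the rack, and finish while still holding it there, extended. Leave the jars, the carton and the cheese alone.

Things in the scene. Friction and masses are not known exactly. Their poses are not given: they have to be found in the camera images.
- brush: Telescoping brush lying level in the rack. Origin on the stick's axis, mid outer tube; x along the stick to the hand grip, y sideways, z up (90 mm above the counter). Outer aluminium tube 26 wide (y) x 28 high, x -104 to +84 mm; black end collar 34 x 36 to x 110. Head: black socket 40 x 36 at x -124 to -104, then white back 140 x 44 x 18 to x -264, bristles 40 mm down. Whole brush 0.3 to 0.5 kg.
- balance (a point): Point on the brush's axis inside the outer tube, 17 mm from its middle towards the hand grip: the brush's balance point when fully extended. Clear of both rack forks, room to grip the 26 mm wide tube here from above.
- thumb_grip (a point): Point on the axis inside the grey hand grip, level with the button; moves with the handle, frame as the brush's; at the start 152 mm from the brush origin along x. The grip is a bar 30 wide (y) x 32 high, from 27 mm on the head side of this point to 83 mm beyond it. When collapsed, 15 mm of the 16 mm thick inner tube show between collar and grip.
- button_face (a point): Centre of the outer face of the black release button, 18 (x) x 16 (z) mm, on the grip's brush -y side. It stands 5 mm proud of the grip, 20 mm from the axis, and is pressed towards +y. Pinching the grip across y at point thumb_grip presses it; it moves with the handle.
- release (a joint): Button travel in m: 0 = out, 0.0055 = fully in; a spring, 2 N at the start, 6 N fully in. Above 0.0035 the handle slides freely. Let go at a stop it springs out to 0 and the handle is locked; between stops the catch rides on the tube and the button stays about 0.003 in until the next stop.
- telescope (a joint): How far the hand grip is pulled out along brush +x, m: 0 = collapsed and locked (as at the start), 0.065 = first stop, 0.130 = second stop, also the end of travel (0.131). About 1.5 mm of play at each stop; sliding takes about 1 to 2 N.
- rack: Fixed stainless rack, origin on the counter under mid tube, x along the stick to the grip. Base 230 x 90 x 4 mm; forked uprights 4 thick, 64 wide at x -100 and +75 mm; slots 30 wide, open upwards, floor at 76, prong tops at 102 mm above the counter. The head socket bears on the fork at x -100, which holds the brush while the grip is pulled.
- jar_a: Glass pickle jar with green lid, 72 mm across, 110 mm high, origin under its centre; leave it alone.
- jar_b: Second such jar; leave it alone.
- carton: Cracker carton 165 x 55 x 70 mm high, origin under its centre; leave it alone.
- cheese: Small round waxed cheese, 110 mm across, 50 mm high, origin under its centre, lying past the grip end of the brush, 25 mm or more beyond where the extended handle ends; leave it alone.

How it is judged (in metres and radians):
On the way, in this order (a step that is already met when the one before it is completed fails the run):
1. the release button is pressed in by the fingers while the handle is still collapsed and the brush lies in its rack (value of joint release above 0.0035 m and value of joint telescope below 0.02 m and contact force between brush and the fingers above 1 N and contact force between brush and rack above 0.1 N), for 0.1 s.
2. the handle is pulled out to the second stop with the brush still in its rack (value of joint telescope above 0.1265 m and height (world z) of brush below 0.11 m and horizontal distance between brush and rack below 0.015 m), for 0.1 s.
3. the button has sprung out, locking the handle at the second stop, with the brush still in its rack (value of joint telescope above 0.1265 m and value of joint release below 0.0015 m and height (world z) of brush below 0.11 m), for 0.2 s.
At the end, for the whole second after the job is handed in: Handle out at least 126.5 mm, button sprung out within 1.5 mm; brush held still by the fingers alone, within 105 mm of mid tube, axis 140 mm or more above the counter, level within 11 degrees, within 120 mm sideways of its place, touching nothing else; jars, carton, cheese moved under 20 mm (value of joint telescope above 0.1265 m and value of joint release below 0.0015 m and height (world z) of brush above 0.14 m and angle between brush's own z axis and vertical below 0.2 rad and horizontal distance between brush and rack below 0.12 m and distance between the grasp point and brush below 0.105 m and contact force between brush and the fingers above 2 N and contact force between brush and rack below 0.05 N and contact force between brush and jar_a below 0.05 N and contact force between brush and jar_b below 0.05 N and contact force between brush and carton below 0.05 N and contact force between brush and cheese below 0.05 N and linear speed of brush below 0.03 m/s and angular speed of brush below 0.15 rad/s and distance of each of jar_a, jar_b, carton, cheese from where it was at the start of the episode below 0.02 m); the arm keeps its last pose, push and grip.
It fails at once if a jar is knocked about (distance of any of jar_a, jar_b from where it was at the start of the episode above 0.02 m or angle between any of jar_a, jar_b's own z axis and vertical above 0.35 rad).
It fails at once if the carton or the cheese is knocked about (distance of any of carton, cheese from where it was at the start of the episode above 0.02 m).
It fails at once if the brush is dropped on the counter (height (world z) of brush below 0.06 m).
It also fails if it takes over 42 s, if anything falls off the work surface, if the arm or the gripper's body presses on something with over 40 N, if the wrist force passes 120 N, or if a joint passes its speed limit or range.

## Robot

A 6-joint arm with a two-finger parallel gripper is mounted at the origin on the work surface. World frame = base frame: x ahead of the robot, y to its left, z up, the work surface at z = 0. Lengths are in mm, angles in degrees, forces in N, time in s.
With the tool pointing down it reaches from about 300 to 850 mm from the base axis. Payload 4.2 kg.
Tool frame: the origin (TCP) lies midway between the tips of the shut fingers; the grasp point (between the pads) lies pinch_z behind it (pinch_z is the distance from the TCP to the grasp point, in mm); z points along the fingers, y is the line along which they close (so a half turn about z gives the same grasp; the last joint's range is limited). The gripper opens to 91 mm and grips with 3 to 60 N. Pads are 32 mm wide; open, the fingers measure 118 mm over their backs; the gripper's body (76 mm by 178 mm) begins 60 mm behind the grasp point.
Start: joints at [68.354, 18.312, 89.639, -0, 72.044, -1.146], TCP at [201.377, 538.603, 191.076] pointing down, gripper open.
Joint ranges: [-177.97, 177.97], [-48.28, 115.42], [12.27, 149.76], [-77.06, 257.06], [2.81, 150.46], [-146.56, 146.56]. Speed limits (degrees/s): [147.25, 147.25, 180, 180, 180, 180].

## Interface

Orientations are given as [roll, pitch, yaw] about the fixed x, y, z axes, in that order (R = Rz(yaw) Ry(pitch) Rx(roll)).
In Python, from workcell import state, grab_frame, job_done, masks_of, landmark_of, pinch_z gives the robot as it stands. The module is installed in compiled form; this text tells all that it offers.
- The arm moves only by the tool move_arm, never from a script. Its argument "plan" is a list of rows, each an object of numbers: "x", "y", "z": the shift along the tool's x, y, z in mm; "rx", "ry", "rz": the turn, a rotation vector about the tool's x, y, z in rad. A call has 1 to 10 rows; each row shifts and turns the commanded pose from where the row before left it, along the tool's axes as they then stand; what a row does not reach is not made up. A row lasts 1/10 s, in which the tool goes at most 50 mm and 8.59 degrees, less where a joint would pass 70% of its speed; a pose out of reach is approached as far as the arm can. A call is refused whole if a number of a shift passes 50 or a number of a turn 0.15, either way. A call with a gripper value outside its range is refused whole. "grip" is the opening, from 0 (shut) to 1 (fully open), set as the call begins (left out, the last holds). The fingers move at their own pace and stop on an object; "squeeze" is the grip in N (left out, the last holds). Time passes only in rows, so rows that do not move let the fingers close. It gives the time, the measured TCP pose, the force, the opening and the grip force at its end, in the units of the state.
- state(): the state, without advancing time (a new reading comes with each control period).
- grab_frame(name): name is "side" or "top"; returns a dict with "img" (480x640x3 uint8, red, green, blue), "z_map" (480x640 float32, mm along the optical axis (not along the pixel's ray), 0 where there is no reading), "fx", "fy", "cx", "cy" (pixels), "rvec" (rotation vector, rad) and "tvec" (3), from world to camera coordinates, as OpenCV has them. Camera axes: x right, y down, z forward; pixel columns grow to the right and rows downward; lengths in mm; the calibration is good to about 2 mm. A picture is of the moment at which its call begins.
- job_done(): hands the job in; it is judged then, once.
Trained networks look in the newest picture that a camera, given by its name, has taken for a name from the list of things; names that differ only in an ending like _2 or _b are one class to them, and where a whole thing is asked for, a point or a joint stands for the part that bears it (a point fixed in the world has none). Each returns a list of dicts, best first, with "p" (0 to 1); they miss things now and then, are a little off and sometimes report something else, mostly with a low value. They report only what shows in the picture. A call takes as long as a camera call.
- masks_of(camera, label): "pixels" (480x640 bool, what is visible of it) and "box" ([centre column, centre row, width, height] in pixels, round what is visible of it).
- landmark_of(camera, label): "point" ([column, row] in pixels: a listed point, or the origin of a listed thing).
The state is a dict: "time_s": time; "qpos": joint angles; "qvel": joint speeds; "effort": joint torques, N m; "ee_pos": TCP position; "ee_rot": TCP orientation; "force": force on the tool from outside, world axes, zero at the start; "torque": the same for the moment, N m; "gripper_width": finger opening in mm; "gripper_force": force on a finger pad.
Only numpy, scipy, OpenCV 4.12 (cv2) and the standard library are available. Lean on these libraries where they do the work, as an engineer would, in place of code of your own. Each camera call takes 0.05 s, during which the arm holds its last target. There are 200 camera calls.

## Working session

There is one attempt and no reset: what is moved stays moved. The work goes in short steps, Python scripts to look and compute and a tool call to move; the robot and the scene stay as the last step left them, time stands still between calls to the robot, and variables do not carry over. Pictures are saved under pics/ and viewed, at most 10 in all, crops included, and the job is handed in when it is done.

Besides the shell and the picture viewer there is one more tool, called by a JSON object that holds its "method" and its "body". move_arm: Moves the arm, as the interface text tells. Its arguments: {"type":"object","properties":{"plan":{"type":"array","items":{"type":"object","properties":{"x":{"type":"number"},"y":{"type":"number"},"z":{"type":"number"},"rx":{"type":"number"},"ry":{"type":"number"},"rz":{"type":"number"}}}},"grip":{"type":"number"},"squeeze":{"type":"number"}},"required":["plan"]}

```bash
mkdir -p pics
cat > h.py <<'E'
import numpy as np, cv2
from workcell import *
def cam(n):
    f=grab_frame(n); R=cv2.Rodrigues(np.array(f['rvec'],float))[0]; t=np.array(f['tvec'],float).ravel()
    return f,R,t
def world(f,R,t,u,v,d):
    c=np.stack([(u-f['cx'])/f['fx']*d,(v-f['cy'])/f['fy']*d,d],-1)
    return (c-t)@R
def ray_z(f,R,t,u,v,z):
    c=np.array([(u-f['cx'])/f['fx'],(v-f['cy'])/f['fy'],1.]); o=-R.T@t; d=R.T@c
    return o+d*(z-o[2])/d[2]
E
python3 - <<'E'
from h import *
print(state(), pinch_z if not callable(pinch_z) else pinch_z())
for n in ('top','side'):
    f,R,t=cam(n); cv2.imwrite(f'pics/{n}0.png',f['img'][:,:,::-1])
    print(n,'cam at',-R.T@t)
    for l,z in (('brush',90),('balance',90),('thumb_grip',90),('button_face',90),('rack',0),('jar_a',0),('carton',0),('cheese',0)):
        for r in landmark_of(n,l)[:2]:
            u,v=r['point']; print(l,round(r['p'],2),np.round([u,v]),np.round(ray_z(f,R,t,u,v,z),1))
    for l in ('brush','thumb_grip','rack','jar_a','carton','cheese'):
        for r in masks_of(n,l)[:2]:
            vv,uu=np.nonzero(r['pixels']&(f['z_map']>0)); 
            if len(uu)<10: continue
            P=world(f,R,t,uu,vv,f['z_map'][vv,uu].astype(float))
            print(' m',l,round(r['p'],2),np.round(r['box']),np.round(np.percentile(P,[2,50,98],axis=0),0).tolist())
E
```

```text
{'time_s': 0.0, 'qpos': array([ 6.83527111e+01,  1.83501556e+01,  8.97052252e+01, -2.43220115e-04,
        7.20440973e+01, -1.14517336e+00]), 'qvel': array([-0.01576815, -0.11164481,  0.03326837,  0.02939949,  0.00539943,
       -0.033157  ]), 'effort': array([-6.55205404e-04, -4.12456405e+01, -2.31969523e+01,  7.26050930e-02,
        4.57211479e-02, -1.47036385e-04]), 'ee_pos': array([201.18373442, 538.07989321, 190.24321111]), 'ee_rot': array([-1.79900537e+02, -1.75694375e-03,  1.59497958e+02]), 'force': array([ 0.0441086 ,  1.38078568, -1.20993346]), 'torque': array([-0.01916512,  0.03279591, -0.01082066]), 'gripper_force': 0.0, 'gripper_width': 91.1670775133903} 18.8
top cam at [ 423.89228908  106.2998248  1136.42132418]
brush 0.94 [410. 269.] [ 509.3 -105.5   90. ]
balance 0.95 [405. 272.] [503.7 -95.   90. ]
thumb_grip 0.6 [339. 268.] [510.8  44.7  90. ]
rack 0.72 [407. 272.] [ 510.2 -116.     0. ]
jar_a 0.67 [488. 208.] [ 662.4 -307.7    0. ]
jar_a 0.62 [400. 186.] [ 712.4 -102.6    0. ]
carton 0.58 [472. 361.] [ 312.5 -257.9    0. ]
cheese 0.57 [204. 270.] [510.1 348.5   0. ]
[... 2033 characters left out ...]
 [[486.0, -346.0, 82.0], [506.0, -49.0, 101.0], [524.0, 129.0, 107.0]]
 m jar_a 0.66 [305. 151.  30.  47.] [[633.0, -331.0, 1.0], [664.0, -279.0, 66.0], [700.0, -266.0, 111.0]]
 m jar_a 0.58 [272. 194.  29.  54.] [[672.0, -115.0, 4.0], [700.0, -71.0, 69.0], [735.0, -59.0, 111.0]]
 m carton 0.89 [440. 174.  42.  60.] [[265.0, -330.0, 2.0], [314.0, -221.0, 56.0], [364.0, -175.0, 71.0]]
 m carton 0.63 [354. 189.  37. 117.] [[485.0, -353.0, 81.0], [507.0, -50.0, 101.0], [525.0, 129.0, 107.0]]
 m cheese 0.56 [321. 349.  58.  58.] [[465.0, 317.0, 11.0], [513.0, 378.0, 48.0], [562.0, 410.0, 52.0]]
 m cheese 0.39 [345. 227.  23.  42.] [[496.0, -7.0, 2.0], [510.0, 89.0, 102.0], [529.0, 131.0, 107.0]]
```

Run:
```python
from h import *
for n in ('top','side'):
    f,R,t=cam(n)
    vv,uu=np.nonzero(f['z_map']>0); P=world(f,R,t,uu,vv,f['z_map'][vv,uu].astype(float))
    P=P[(abs(P[:,0]-509)<35)&(P[:,2]>94)&(P[:,2]<120)&(P[:,1]>-380)&(P[:,1]<160)]
    for y in range(-380,160,12):
        Q=P[(P[:,1]>=y)&(P[:,1]<y+12)]
        if len(Q)>3: print(n,y+6,len(Q),np.round([Q[:,0].min(),Q[:,0].mean(),Q[:,0].max(),np.median(Q[:,2])],1), round(Q[:,1].max(),1))
    im=f['img']
    c=im[220:320,240:560] if n=='top' else im[110:270,280:440]
    cv2.imwrite(f'pics/{n}c.png',cv2.resize(c[:,:,::-1],None,fx=2.5 if n=='top' else 3.5,fy=2.5 if n=='top' else 3.5,interpolation=cv2.INTER_CUBIC))
a=cv2.imread('pics/topc.png');b=cv2.imread('pics/sidec.png')
cv2.imwrite('pics/c1.png',np.vstack([a,cv2.copyMakeBorder(b,0,0,0,800-b.shape[1],cv2.BORDER_CONSTANT)])[:,:800][:840]) if 0 else None
```

```text
top -374 34 [483.5 505.3 523.3  97.6] -368.1
top -362 115 [483.1 502.7 525.4  99. ] -356.1
top -350 115 [483.  503.5 525.3  99. ] -344.0
top -338 120 [482.9 503.3 525.   98.7] -332.0
top -326 110 [482.8 502.9 525.1  98.7] -320.1
top -314 120 [482.8 504.3 524.8  98.3] -308.1
top -302 118 [482.6 503.2 524.6  99. ] -296.0
top -290 113 [482.5 504.4 524.6  99. ] -284.0
top -278 116 [484.3 504.6 526.5  98.3] -272.2
top -266 114 [484.2 504.7 526.4  98.8] -260.2
top -254 114 [484.1 505.  526.1  98.7] -248.1
top -242 115 [484.  504.8 526.1  98.1] -236.2
top -230 86 [485.5 505.5 525.1 107.4] -224.3
top -218 127 [485.6 504.9 527.3 105.9] -212.0
top -206 103 [475.1 505.5 537.8 102.3] -200.3
top -194 74 [493.6 505.5 519.3 102.7] -188.0
top -182 74 [493.7 505.8 519.  103.1] -176.3
top -170 75 [493.5 505.8 519.  102.7] -164.0
top -158 72 [493.5 506.  518.4 102.8] -152.2
top -146 67 [495.2 506.5 518.4 102.4] -140.0
top -134 68 [495.  506.3 517.9 103. ] -128.2
top -122 72 [494.8 506.6 520.4 102.8] -116.2
top -110 74 [494.9 507.3 520.3 102.9] -104.1
top -98 74 [494.7 506.9 520.1 102.3] -92.2
top -86 7
[... 1960 characters left out ...]
1.3 101.5] -56.9
side -50 34 [497.1 507.  521.6 101.5] -44.0
side -38 55 [479.9 511.  540.6 100.1] -32.1
side -26 39 [478.9 504.4 537.7 100.1] -24.3
side -14 45 [492.5 508.5 526.2 106. ] -8.2
side -2 94 [493.9 509.2 525.5 103. ] 3.8
side 10 15 [497.6 507.3 517.5  97.5] 11.0
side 22 20 [495.1 509.7 523.5 103.2] 27.8
side 34 41 [496.2 508.6 524.7 104. ] 39.9
side 46 57 [495.2 511.9 529.4 102.9] 51.9
side 58 45 [495.6 509.1 525.2 104.1] 63.9
side 70 39 [496.6 509.9 524.3 104. ] 75.2
side 82 54 [495.5 508.4 524.7 103.9] 87.7
side 94 48 [496.  510.4 525.5 103.8] 99.5
side 106 50 [496.5 509.8 526.3 103.6] 111.7
side 118 73 [496.9 510.9 526.1 102.8] 124.0
side 130 49 [498.6 510.3 523.3  98.4] 131.8
```

View pics/top0.png

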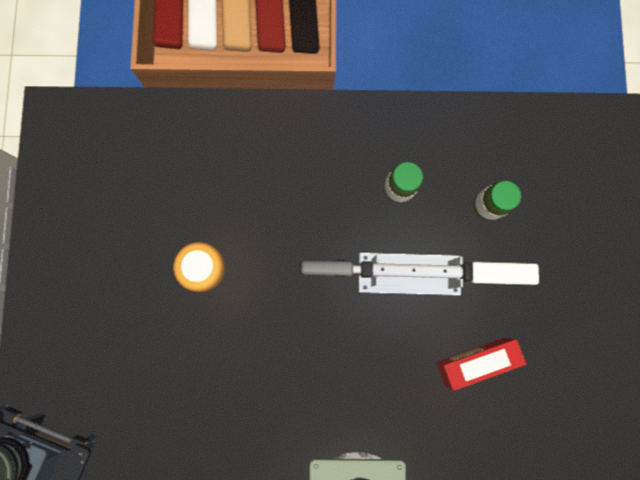

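View pics/topc.png

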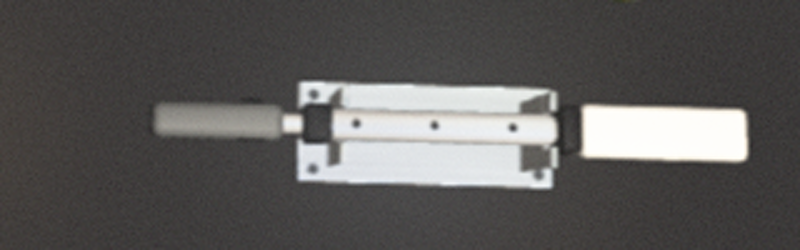

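The top view shows the collapsed brush along world +y: the grey grip is at columns 303–352, row 268, and the button bump is on its +x side at about column 338. The cheese is at (200, 267), well beyond the grip. First I turn the tool square to the stick.

{"method": "move_arm", "body": {"plan": [{"rz": 0.1365}, {"rz": 0.1365}, {"rz": 0.1365}, {"rz": 0.1365}, {"rz": 0.1365}, {"rz": 0.1365}, {"rz": 0.1365}, {"rz": 0.1365}, {"rz": 0.1365}, {}], "grip": 1}}

```text
schema error: expected keys x, y, z, rx, ry, rz
```

{"method": "move_arm", "body": {"plan": [{"x": 0, "y": 0, "z": 0, "rx": 0, "ry": 0, "rz": 0.1365}, {"x": 0, "y": 0, "z": 0, "rx": 0, "ry": 0, "rz": 0.1365}, {"x": 0, "y": 0, "z": 0, "rx": 0, "ry": 0, "rz": 0.1365}, {"x": 0, "y": 0, "z": 0, "rx": 0, "ry": 0, "rz": 0.1365}, {"x": 0, "y": 0, "z": 0, "rx": 0, "ry": 0, "rz": 0.1365}, {"x": 0, "y": 0, "z": 0, "rx": 0, "ry": 0, "rz": 0.1365}, {"x": 0, "y": 0, "z": 0, "rx": 0, "ry": 0, "rz": 0.1365}, {"x": 0, "y": 0, "z": 0, "rx": 0, "ry": 0, "rz": 0.1365}, {"x": 0, "y": 0, "z": 0, "rx": 0, "ry": 0, "rz": 0.1365}, {"x": 0, "y": 0, "z": 0, "rx": 0, "ry": 0, "rz": 0}], "grip": 1}}

```text
time_s: 2.6
ee_pos: [201.4, 538.6, 191.1]
ee_rot: [180.0, -0.0, 89.1]
force: [0.2, -1.1, -0.5]
gripper_width: 91.3
gripper_force: 0.0
```

{"method": "move_arm", "body": {"plan": [{"x": -35, "y": 22.6, "z": 0, "rx": 0, "ry": 0, "rz": 0}, {"x": -35, "y": 22.6, "z": 0, "rx": 0, "ry": 0, "rz": 0}, {"x": -35, "y": 22.6, "z": 0, "rx": 0, "ry": 0, "rz": 0}, {"x": -35, "y": 22.6, "z": 0, "rx": 0, "ry": 0, "rz": 0}, {"x": -35, "y": 22.6, "z": 0, "rx": 0, "ry": 0, "rz": 0}, {"x": -35, "y": 22.6, "z": 0, "rx": 0, "ry": 0, "rz": 0}, {"x": -35, "y": 22.6, "z": 0, "rx": 0, "ry": 0, "rz": 0}, {"x": -35, "y": 22.6, "z": 0, "rx": 0, "ry": 0, "rz": 0}, {"x": -35, "y": 22.6, "z": 0, "rx": 0, "ry": 0, "rz": 0}, {"x": -35, "y": 22.6, "z": 0, "rx": 0, "ry": 0, "rz": 0}]}}

```text
time_s: 3.6
ee_pos: [422.6, 183.6, 191.3]
ee_rot: [180.0, -0.0, 89.3]
force: [1.2, -0.0, 0.6]
gripper_width: 91.2
gripper_force: 0.0
```

{"method": "move_arm", "body": {"plan": [{"x": -35, "y": 22.5, "z": 0, "rx": 0, "ry": 0, "rz": 0}, {"x": -35, "y": 22.5, "z": 0, "rx": 0, "ry": 0, "rz": 0}, {"x": -35, "y": 22.5, "z": 0, "rx": 0, "ry": 0, "rz": 0}, {"x": -34, "y": 22.5, "z": 0, "rx": 0, "ry": 0, "rz": 0}, {"x": 0, "y": 0, "z": 0, "rx": 0, "ry": 0, "rz": 0}, {"x": 0, "y": 0, "z": 0, "rx": 0, "ry": 0, "rz": 0}]}}

```text
time_s: 4.2
ee_pos: [509.7, 44.3, 190.8]
ee_rot: [-180.0, -0.0, 89.1]
force: [-0.2, 0.1, -0.6]
gripper_width: 91.2
gripper_force: 0.0
```

Now I descend 120 mm to z = 71 and settle.

{"method": "move_arm", "body": {"plan": [{"x": 0, "y": 0, "z": 25, "rx": 0, "ry": 0, "rz": 0}, {"x": 0, "y": 0, "z": 25, "rx": 0, "ry": 0, "rz": 0}, {"x": 0, "y": 0, "z": 25, "rx": 0, "ry": 0, "rz": 0}, {"x": 1, "y": 0, "z": 25, "rx": 0, "ry": 0, "rz": 0}, {"x": 0, "y": 0, "z": 20, "rx": 0, "ry": 0, "rz": 0}, {"x": 0, "y": 0, "z": 0, "rx": 0, "ry": 0, "rz": 0}, {"x": 0, "y": 0, "z": 0, "rx": 0, "ry": 0, "rz": 0}]}}

```text
time_s: 4.9
ee_pos: [509.5, 46.8, 71.5]
ee_rot: [180.0, -0.0, 89.2]
force: [0.6, 0.2, 0.4]
gripper_width: 91.3
gripper_force: 0.0
```

{"method": "move_arm", "body": {"plan": [{"x": 0, "y": 0, "z": 0, "rx": 0, "ry": 0, "rz": 0}, {"x": 0, "y": 0, "z": 0, "rx": 0, "ry": 0, "rz": 0}, {"x": 0, "y": 0, "z": 0, "rx": 0, "ry": 0, "rz": 0}, {"x": 0, "y": 0, "z": 0, "rx": 0, "ry": 0, "rz": 0}, {"x": 0, "y": 0, "z": 0, "rx": 0, "ry": 0, "rz": 0}, {"x": 0, "y": 0, "z": 0, "rx": 0, "ry": 0, "rz": 0}, {"x": 0, "y": 0, "z": 0, "rx": 0, "ry": 0, "rz": 0}, {"x": 0, "y": 0, "z": 0, "rx": 0, "ry": 0, "rz": 0}, {"x": 0, "y": 0, "z": 0, "rx": 0, "ry": 0, "rz": 0}, {"x": 0, "y": 0, "z": 0, "rx": 0, "ry": 0, "rz": 0}], "grip": 0, "squeeze": 20}}

```text
time_s: 5.9
ee_pos: [509.4, 45.8, 71.0]
ee_rot: [-180.0, -0.0, 89.1]
force: [-1.0, -0.9, 2.1]
gripper_width: 29.9
gripper_force: 20.0
```

Width 29.9 mm means the button is fully pressed. Now I pull straight out.

{"method": "move_arm", "body": {"plan": [{"x": 4, "y": 0, "z": 0, "rx": 0, "ry": 0, "rz": 0}, {"x": 7, "y": 0, "z": 0, "rx": 0, "ry": 0, "rz": 0}, {"x": 7, "y": 0, "z": 0, "rx": 0, "ry": 0, "rz": 0}, {"x": 7, "y": 0, "z": 0, "rx": 0, "ry": 0, "rz": 0}, {"x": 7, "y": 0, "z": 0, "rx": 0, "ry": 0, "rz": 0}, {"x": 7, "y": 0, "z": 0, "rx": 0, "ry": 0, "rz": 0}, {"x": 7, "y": 0, "z": 0, "rx": 0, "ry": 0, "rz": 0}, {"x": 7, "y": 0, "z": 0, "rx": 0, "ry": 0, "rz": 0}, {"x": 7, "y": 0, "z": 0, "rx": 0, "ry": 0, "rz": 0}]}}

```text
time_s: 6.8
ee_pos: [510.6, 106.4, 71.0]
ee_rot: [-180.0, -0.0, 89.1]
force: [-2.3, -0.9, 1.8]
gripper_width: 29.8
gripper_force: 20.0
```

{"method": "move_arm", "body": {"plan": [{"x": 7, "y": 0, "z": 0, "rx": 0, "ry": 0, "rz": 0}, {"x": 7, "y": 0, "z": 0, "rx": 0, "ry": 0, "rz": 0}, {"x": 7, "y": 0, "z": 0, "rx": 0, "ry": 0, "rz": 0}, {"x": 7, "y": 0, "z": 0, "rx": 0, "ry": 0, "rz": 0}, {"x": 7, "y": 0, "z": 0, "rx": 0, "ry": 0, "rz": 0}, {"x": 7, "y": 0, "z": 0, "rx": 0, "ry": 0, "rz": 0}, {"x": 7, "y": 0, "z": 0, "rx": 0, "ry": 0, "rz": 0}, {"x": 7, "y": 0, "z": 0, "rx": 0, "ry": 0, "rz": 0}, {"x": 5, "y": 0, "z": 0, "rx": 0, "ry": 0, "rz": 0}, {"x": 0, "y": 0, "z": 0, "rx": 0, "ry": 0, "rz": 0}]}}

```text
time_s: 7.8
ee_pos: [511.7, 167.9, 71.0]
ee_rot: [180.0, -0.1, 89.1]
force: [-2.0, 0.7, 0.3]
gripper_width: 30.1
gripper_force: 20.0
```

{"method": "move_arm", "body": {"plan": [{"x": 3, "y": 0, "z": 0, "rx": 0, "ry": 0, "rz": 0}, {"x": 3, "y": 0, "z": 0, "rx": 0, "ry": 0, "rz": 0}, {"x": 2, "y": 0, "z": 0, "rx": 0, "ry": 0, "rz": 0}, {"x": 1, "y": 0, "z": 0, "rx": 0, "ry": 0, "rz": 0}, {"x": 0, "y": 0, "z": 0, "rx": 0, "ry": 0, "rz": 0}, {"x": 0, "y": 0, "z": 0, "rx": 0, "ry": 0, "rz": 0}]}}

```text
time_s: 8.4
ee_pos: [511.9, 176.0, 71.1]
ee_rot: [180.0, -0.0, 89.1]
force: [-1.6, -0.5, 0.5]
gripper_width: 29.9
gripper_force: 20.0
```

{"method": "move_arm", "body": {"plan": [{"x": 1, "y": 0, "z": 0, "rx": 0, "ry": 0, "rz": 0}, {"x": 1, "y": 0, "z": 0, "rx": 0, "ry": 0, "rz": 0}, {"x": 0, "y": 0, "z": 0, "rx": 0, "ry": 0, "rz": 0}, {"x": 0, "y": 0, "z": 0, "rx": 0, "ry": 0, "rz": 0}]}}

```text
time_s: 8.8
ee_pos: [512.0, 177.6, 71.1]
ee_rot: [180.0, 0.0, 89.1]
force: [-0.8, -1.9, 1.0]
gripper_width: 30.0
gripper_force: 20.0
```

{"method": "move_arm", "body": {"plan": [{"x": 1, "y": 0, "z": 0, "rx": 0, "ry": 0, "rz": 0}, {"x": 1, "y": 0, "z": 0, "rx": 0, "ry": 0, "rz": 0}, {"x": 0, "y": 0, "z": 0, "rx": 0, "ry": 0, "rz": 0}, {"x": 0, "y": 0, "z": 0, "rx": 0, "ry": 0, "rz": 0}]}}

```text
time_s: 9.2
ee_pos: [512.0, 178.9, 71.0]
ee_rot: [180.0, 0.1, 89.2]
force: [-0.2, -5.2, 0.5]
gripper_width: 30.0
gripper_force: 20.0
```

Run:
```python
from h import *
f,R,t=cam('top')
cv2.imwrite('pics/p1.png',cv2.resize(f['img'][220:320,200:520,::-1],None,fx=2.5,fy=2.5,interpolation=cv2.INTER_CUBIC))
vv,uu=np.nonzero(f['z_map']>0); P=world(f,R,t,uu,vv,f['z_map'][vv,uu].astype(float))
P=P[(abs(P[:,0]-509)<20)&(P[:,2]>90)&(P[:,2]<112)&(P[:,1]>-240)&(P[:,1]<290)]
print('end',np.percentile(P[:,1],99.8))
for a,b in((-240,-200),(-20,25)):
  for y in range(a,b,2):
    Q=P[(P[:,1]>=y)&(P[:,1]<y+2)]
    if len(Q): print(y,len(Q),np.round([Q[:,0].min(),Q[:,0].max(),np.median(Q[:,2])],1))
print(state()['force'])
```

```text
end 147.53911958413158
-240 18 [490.2 525.7  98.4]
-238 21 [490.1 523.8  98.3]
-236 14 [490.2 526.   98.3]
-234 2 [516.9 523.6 100.1]
-232 12 [491.6 525.2 106.1]
-230 13 [489.5 522.5 107.5]
-228 15 [489.5 525.  107.5]
-226 15 [489.5 524.9 108.7]
-224 19 [489.3 525.  108.9]
-222 17 [489.4 522.6 108.3]
-220 20 [489.4 524.8 107.8]
-218 17 [489.4 525.3 107.7]
-216 22 [489.4 525.3 106.9]
-214 36 [489.3 525.3 103.4]
-212 11 [491.9 527.3  99.3]
-210 18 [489.4 527.5 102.2]
-208 13 [489.8 527.7 101. ]
-206 10 [494.2 519.5 102.2]
-204 10 [495.8 516.7 103.7]
-202 17 [493.8 519.  102.8]
-20 15 [493.5 524.5 107.2]
-18 16 [493.3 524.9 107.5]
-16 16 [493.6 524.8 106.9]
-14 16 [493.4 524.7 106.8]
-12 14 [493.5 524.4 106.6]
-10 14 [493.3 520.  106.4]
-8 17 [493.4 524.2 106. ]
-6 15 [493.4 524.5 106.9]
-4 12 [493.3 524.5 106.3]
-2 20 [494.2 524.6 105.8]
0 16 [496.1 520.8 101.5]
2 9 [502.4 516.9  96.4]
4 8 [502.4 516.8  96.2]
6 8 [502.4 517.   97.2]
8 7 [502.1 514.6  96.3]
10 8 [502.4 517.2  95.6]
12 7 [502.5 517.   96.4]
14 9 [502.4 516.9  96.9]
16 7 [502.4 516.8  96.1]
18 5 [504.1 516.9  94.9]
20 7 [502.4 516.9  95.8]
22 6 [504.2 517.   97.9]
24 8 [502.3 517.   95.7]
[-0.46760222 -4.96028533  1.12540163]
```

View pics/p1.png

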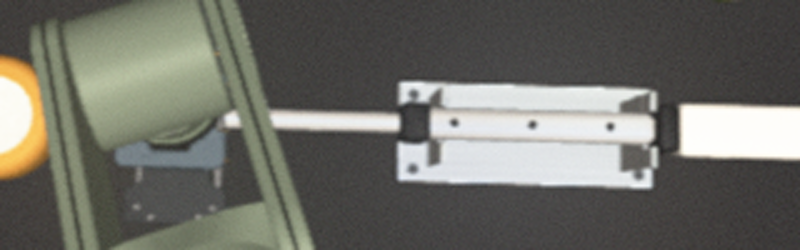

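The picture shows the inner tube out from column 400 to 235, and the rack and outer tube unmoved. The pull force is rising. One more millimetre to confirm the end stop, then I release.

{"method": "move_arm", "body": {"plan": [{"x": 1, "y": 0, "z": 0, "rx": 0, "ry": 0, "rz": 0}, {"x": 0.5, "y": 0, "z": 0, "rx": 0, "ry": 0, "rz": 0}, {"x": 0, "y": 0, "z": 0, "rx": 0, "ry": 0, "rz": 0}]}}

```text
time_s: 9.55
ee_pos: [512.0, 178.9, 71.0]
ee_rot: [180.0, 0.2, 89.2]
force: [0.0, -9.3, 0.2]
gripper_width: 29.7
gripper_force: 20.0
```

{"method": "move_arm", "body": {"plan": [{"x": 0, "y": 0, "z": 0, "rx": 0, "ry": 0, "rz": 0}, {"x": 0, "y": 0, "z": 0, "rx": 0, "ry": 0, "rz": 0}, {"x": 0, "y": 0, "z": 0, "rx": 0, "ry": 0, "rz": 0}, {"x": 0, "y": 0, "z": 0, "rx": 0, "ry": 0, "rz": 0}, {"x": 0, "y": 0, "z": 0, "rx": 0, "ry": 0, "rz": 0}, {"x": 0, "y": 0, "z": 0, "rx": 0, "ry": 0, "rz": 0}, {"x": 0, "y": 0, "z": 0, "rx": 0, "ry": 0, "rz": 0}, {"x": 0, "y": 0, "z": 0, "rx": 0, "ry": 0, "rz": 0}, {"x": 0, "y": 0, "z": 0, "rx": 0, "ry": 0, "rz": 0}], "grip": 1}}

```text
time_s: 10.45
ee_pos: [511.9, 181.3, 71.0]
ee_rot: [180.0, -0.0, 89.1]
force: [-1.1, 0.7, -0.1]
gripper_width: 91.0
gripper_force: 0.0
```

{"method": "move_arm", "body": {"plan": [{"x": 0, "y": 0, "z": -20, "rx": 0, "ry": 0, "rz": 0}, {"x": 0, "y": 0, "z": -25, "rx": 0, "ry": 0, "rz": 0}, {"x": 0, "y": 0, "z": -25, "rx": 0, "ry": 0, "rz": 0}, {"x": -30, "y": 0, "z": -10, "rx": 0, "ry": 0, "rz": 0}, {"x": -40, "y": 0, "z": 0, "rx": 0, "ry": 0, "rz": 0}, {"x": -40, "y": 0, "z": 0, "rx": 0, "ry": 0, "rz": 0}, {"x": -40, "y": 0, "z": 0, "rx": 0, "ry": 0, "rz": 0}, {"x": -40, "y": 0, "z": 0, "rx": 0, "ry": 0, "rz": 0}, {"x": -40, "y": 0, "z": 0, "rx": 0, "ry": 0, "rz": 0}, {"x": -40, "y": 0, "z": 0, "rx": 0, "ry": 0, "rz": 0}]}}

```text
time_s: 11.45
ee_pos: [507.5, -90.3, 151.2]
ee_rot: [180.0, -0.0, 89.1]
force: [0.7, -0.0, -0.3]
gripper_width: 91.4
gripper_force: 0.0
```

Run:
```python
from h import *
print(state()['ee_pos'])
f,R,t=cam('top')
cv2.imwrite('pics/p2.png',cv2.resize(f['img'][220:320,200:520,::-1],None,fx=2.5,fy=2.5,interpolation=cv2.INTER_CUBIC))
vv,uu=np.nonzero(f['z_map']>0); P=world(f,R,t,uu,vv,f['z_map'][vv,uu].astype(float))
P=P[(abs(P[:,0]-511)<25)&(P[:,2]>90)&(P[:,2]<112)&(P[:,1]>-240)&(P[:,1]<290)]
print('end',P[:,1].max())
for y in range(140,200,4):
    Q=P[(P[:,1]>=y)&(P[:,1]<y+4)]
    if len(Q): print(y,len(Q),np.round([Q[:,0].min(),Q[:,0].max(),np.median(Q[:,2])],1))
for n in('top','side'):
  f,R,t=cam(n)
  for l in('balance','thumb_grip','button_face'):
    for r in landmark_of(n,l)[:1]: print(n,l,round(r['p'],2),np.round(ray_z(f,R,t,*r['point'],90),1))
```

```text
[507.46232269 -90.31661194 151.1651118 ]
end 258.9422922417906
140 16 [502.8 517.6  96.1]
144 16 [502.8 517.5  97.3]
148 24 [498.  520.8 103. ]
152 29 [496.  523.3 104.4]
156 28 [495.9 525.6 104.3]
160 28 [495.9 525.5 104.6]
164 26 [495.8 529.8 105.2]
168 30 [495.8 529.7 104.3]
172 34 [495.7 529.8 104.3]
176 34 [495.5 529.7 104.8]
180 30 [495.6 529.5 104.8]
184 30 [495.6 525.1 105.7]
188 30 [495.7 524.8 104.3]
192 30 [495.8 524.9 104.3]
196 29 [495.9 524.6 104.4]
top balance 0.9 [503.1 -93.3  90. ]
top thumb_grip 0.94 [517.1 177.8  90. ]
side balance 0.92 [502.  -76.4  90. ]
side thumb_grip 0.73 [518.7 184.3  90. ]
```

View pics/p2.png

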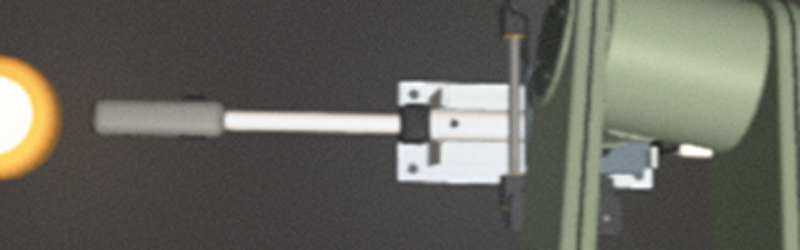

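The picture shows the grip at columns 95–222, fully out, with the button bump proud again by about 5 mm at column 195. So the handle is locked. The tool is over the balance point, so I descend, grip and lift.

{"method": "move_arm", "body": {"plan": [{"x": 0, "y": 0, "z": 25, "rx": 0, "ry": 0, "rz": 0}, {"x": 0, "y": 0, "z": 25, "rx": 0, "ry": 0, "rz": 0}, {"x": 0, "y": 0, "z": 20, "rx": 0, "ry": 0, "rz": 0}, {"x": 0, "y": 0, "z": 10, "rx": 0, "ry": 0, "rz": 0}, {"x": 0, "y": 0, "z": 0, "rx": 0, "ry": 0, "rz": 0}, {"x": 0, "y": 0, "z": 0, "rx": 0, "ry": 0, "rz": 0}]}}

```text
time_s: 12.5
ee_pos: [508.4, -88.5, 71.7]
ee_rot: [179.9, 0.0, 89.1]
force: [0.3, -0.3, 1.1]
gripper_width: 91.3
gripper_force: 0.0
```

{"method": "move_arm", "body": {"plan": [{"x": 0, "y": 0, "z": 0, "rx": 0, "ry": 0, "rz": 0}, {"x": 0, "y": 0, "z": 0, "rx": 0, "ry": 0, "rz": 0}, {"x": 0, "y": 0, "z": 0, "rx": 0, "ry": 0, "rz": 0}, {"x": 0, "y": 0, "z": 0, "rx": 0, "ry": 0, "rz": 0}, {"x": 0, "y": 0, "z": 0, "rx": 0, "ry": 0, "rz": 0}, {"x": 0, "y": 0, "z": 0, "rx": 0, "ry": 0, "rz": 0}, {"x": 0, "y": 0, "z": 0, "rx": 0, "ry": 0, "rz": 0}, {"x": 0, "y": 0, "z": 0, "rx": 0, "ry": 0, "rz": 0}, {"x": 0, "y": 0, "z": 0, "rx": 0, "ry": 0, "rz": 0}, {"x": 0, "y": 0, "z": 0, "rx": 0, "ry": 0, "rz": 0}], "grip": 0, "squeeze": 50}}

```text
time_s: 13.5
ee_pos: [507.4, -88.7, 71.0]
ee_rot: [-180.0, 0.0, 89.1]
force: [-0.8, -0.3, 0.4]
gripper_width: 25.6
gripper_force: 50.0
```

{"method": "move_arm", "body": {"plan": [{"x": 0, "y": 0, "z": -3, "rx": 0, "ry": 0, "rz": 0}, {"x": 0, "y": 0, "z": -6, "rx": 0, "ry": 0, "rz": 0}, {"x": 0, "y": 0, "z": -10, "rx": 0, "ry": 0, "rz": 0}, {"x": 0, "y": 0, "z": -12, "rx": 0, "ry": 0, "rz": 0}, {"x": 0, "y": 0, "z": -12, "rx": 0, "ry": 0, "rz": 0}, {"x": 0, "y": 0, "z": -12, "rx": 0, "ry": 0, "rz": 0}, {"x": 0, "y": 0, "z": -12, "rx": 0, "ry": 0, "rz": 0}, {"x": 0, "y": 0, "z": -10, "rx": 0, "ry": 0, "rz": 0}, {"x": 0, "y": 0, "z": -6, "rx": 0, "ry": 0, "rz": 0}, {"x": 0, "y": 0, "z": -3, "rx": 0, "ry": 0, "rz": 0}]}}

```text
time_s: 14.5
ee_pos: [507.9, -88.7, 157.8]
ee_rot: [179.9, 0.0, 89.1]
force: [-0.2, 0.4, -3.7]
gripper_width: 25.8
gripper_force: 50.0
```

{"method": "move_arm", "body": {"plan": [{"x": 0, "y": 0, "z": 0, "rx": 0, "ry": 0, "rz": 0}, {"x": 0, "y": 0, "z": 0, "rx": 0, "ry": 0, "rz": 0}, {"x": 0, "y": 0, "z": 0, "rx": 0, "ry": 0, "rz": 0}, {"x": 0, "y": 0, "z": 0, "rx": 0, "ry": 0, "rz": 0}, {"x": 0, "y": 0, "z": 0, "rx": 0, "ry": 0, "rz": 0}]}}

```text
time_s: 15.0
ee_pos: [507.5, -88.7, 156.7]
ee_rot: [-180.0, -0.0, 89.1]
force: [0.3, 0.1, -3.6]
gripper_width: 25.6
gripper_force: 50.0
```

Run:
```python
from h import *
for n in('side','top'):
  f,R,t=cam(n)
  if n=='side': cv2.imwrite('pics/p3.png',cv2.resize(f['img'][60:400,220:500,::-1],None,fx=1.7,fy=1.7))
  vv,uu=np.nonzero(f['z_map']>0); P=world(f,R,t,uu,vv,f['z_map'][vv,uu].astype(float))
  P=P[(abs(P[:,0]-509)<28)&(P[:,2]>120)&(P[:,2]<230)&(P[:,1]>-380)&(P[:,1]<300)]
  for y in range(-375,300,25):
    Q=P[(P[:,1]>=y)&(P[:,1]<y+25)]
    if len(Q)>5: print(n,y,len(Q),np.round([Q[:,0].min(),Q[:,0].max(),np.median(Q[:,2])],1))
print(state()['force'],state()['torque'])
```

```text
side -300 17 [487.6 527.9 147.2]
side -275 22 [488.8 526.1 182.5]
side -250 27 [486.  495.1 137.1]
side -225 67 [487.  526.  181.4]
side -200 29 [503.9 519.6 187.6]
side -175 29 [504.8 520.6 187.9]
side -150 37 [502.7 520.1 188.5]
side -125 51 [483.1 521.  188.2]
side -100 107 [483.3 535.3 189.4]
side -75 268 [484.3 532.8 199. ]
side -50 62 [496.  521.5 187.4]
side -25 83 [492.5 526.2 191. ]
side 0 190 [493.  525.4 181.3]
side 25 49 [502.3 517.7 180.8]
side 50 52 [502.7 518.4 180.3]
side 75 51 [502.8 518.1 180.5]
side 100 52 [503.5 518.5 181.3]
side 125 42 [503.5 519.2 181.5]
side 150 93 [496.5 530.7 189.5]
side 175 157 [496.8 531.5 189.3]
side 200 142 [497.3 527.5 189.7]
side 225 151 [497.1 528.3 189.5]
side 250 248 [498.6 528.1 180.4]
top -375 231 [482.6 525.2 184.3]
top -350 293 [482.6 527.  184.6]
top -325 204 [483.8 527.  184.4]
top -225 8 [486.6 490.  173.6]
top -100 26 [501.8 521.6 190. ]
top -75 157 [495.5 529.2 188.5]
top -50 182 [496.  521.5 188.6]
top -25 232 [492.1 526.4 193. ]
top 0 128 [494.9 522.3 182.2]
top 25 102 [503.  517.3 182.2]
top 50 103 [502.8 516.7 183.1]
top 75 108 [502.7 518.5 182.3]
top 100 107 [502.7 518.4 182.1]
top 125 116 [499.5 518.9 183. ]
top 150 226 [496.2 530.5 190.2]
top 175 222 [496.5 530.4 190.2]
top 200 209 [497.  527.5 190.7]
top 225 213 [497.3 527.6 190.8]
top 250 64 [498.6 525.  188.4]
[ 0.79160666  0.23024335 -3.62406391] [-0.04087891  0.05502696  0.03250968]
```

View pics/p3.png

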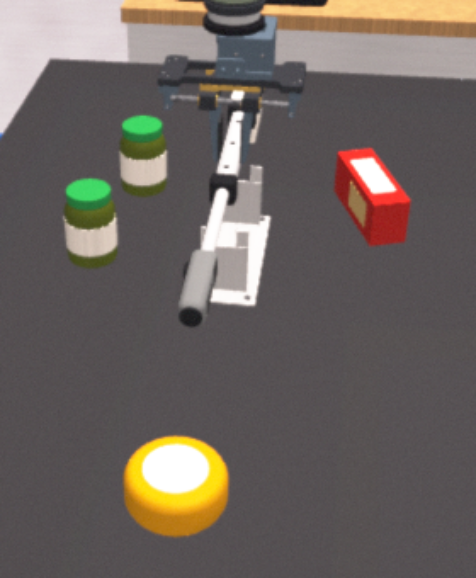

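The picture shows the extended brush held level above the rack, with its axis at about z = 175 and the grip end at (190, 315). It is clear of everything, and the button is proud on the grip's left side at (190, 270).

```bash
python3 -c "
from workcell import *
print(job_done())"
```

```text
the job is handed in; nothing more can be done
None
```

The job is handed in at about 15 s of the 42 s allowed: the handle is locked fully out, and the brush is held level by its outer tube about 85 mm above its place in the rack, though no verdict came back.

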